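Sweep hole-saw plugs off the assembly board into the offcut tray

TASK

The three round plywood plugs on the assembly board are waste from the hole saw. Sweep them with the fingers across the board and off its edge into the offcut tray, the plain box without dividers that stands against one side of the board. Slide them only, never pick one up or carry it, and leave the two corner blocks, the chisel and the tape measure on the board as they lie.

Things in the scene. Friction and masses are not known exactly. Their poses are not given: they have to be found in the camera images.
- board: assembly board (plywood box), 360 x 360 mm and 75 mm high with a flat dark brown top; fixed to the bench. Origin: centre of its underside on the bench; x and y run parallel to its edges, so the top surface is at z = 75 mm, the two side edges at y = +180 and -180 mm, the robot's side at x = -180 mm. One aluminium bench dog (25 mm wide, 24 mm tall, fixed) stands up from the top at x = -25, y = 0 mm; the other dog holes are empty, flush and 20 mm wide
- tray: offcut tray of plywood, plain open box without dividers, 260 (its x) x 140 (its y) x 62 mm high, walls and floor 6 mm; fixed, standing on the bench 3 mm from one of the board's two side edges (left or right), square to it, its rim 13 mm below the board's top. Origin: centre of its underside
- organiser: grey plastic screw organiser of the same outer size (260 x 140 x 62 mm) as the tray but divided into eight compartments with screws; fixed, 3 mm from the board's other side edge. Not for the plugs. Origin: centre of its underside
- plug_60_mid (a point): round waste plug of 18 mm birch plywood from a hole saw, a flat disc 60 mm across and 18 mm thick with a small dark pilot mark in the middle, 15 to 45 g, loose, lying flat on the board. This point is its centre, 9 mm above its underside
- plug_54_mid (a point): round waste plug of 18 mm birch plywood from a hole saw, a flat disc 54 mm across and 18 mm thick with a small dark pilot mark in the middle, 15 to 45 g, loose, lying flat on the board. This point is its centre, 9 mm above its underside
- plug_44_mid (a point): round waste plug of 18 mm birch plywood from a hole saw, a flat disc 44 mm across and 18 mm thick with a small dark pilot mark in the middle, 15 to 45 g, loose, lying flat on the board. This point is its centre, 9 mm above its underside
- block_a_mid (a point): corner block of medium-brown solid wood, rectangular, 30 x 60 x 28 mm high (60 along its own y), two small screw holes in the top; loose, to be left alone. This point is its centre, 14 mm above its underside
- block_b_mid (a point): corner block of medium-brown solid wood, rectangular, 30 x 60 x 28 mm high (60 along its own y), two small screw holes in the top; loose, to be left alone. This point is its centre, 14 mm above its underside
- chisel_mid (a point): wood chisel lying on the board near its edge away from the robot, along its own y: about 260 mm long, dark wooden handle (24 mm wide, 22 mm high, from y = -135 to -20 mm) and 20 mm wide steel blade (to y = +123 mm); loose, to be left alone. This point lies between handle and blade, 11 mm above the board
- tape_mid (a point): tape measure, black case 55 x 62 x 34 mm high, on the board near its edge away from the robot; loose, to be left alone. This point is its centre, 17 mm above its underside

How it is judged:
At the end, for the whole second after the job is handed in: All three plugs lie at rest inside the offcut tray: each centre within the tray's inner walls (124 mm either way along its length, 64 mm across) and below its rim; the two corner blocks, the chisel and the tape measure are within 15 mm of where they were (x of plug_60_mid in the frame of tray between -0.124 and 0.124 m and y of plug_60_mid in the frame of tray between -0.064 and 0.064 m and z of each of plug_60_mid, plug_54_mid, plug_44_mid in the frame of tray below 0.06 m and linear speed of each of plug_60, plug_54, plug_44 below 0.03 m/s and x of plug_54_mid in the frame of tray between -0.124 and 0.124 m and y of plug_54_mid in the frame of tray between -0.064 and 0.064 m and x of plug_44_mid in the frame of tray between -0.124 and 0.124 m and y of plug_44_mid in the frame of tray between -0.064 and 0.064 m and distance of each of block_a_mid, block_b_mid, chisel_mid, tape_mid from where it was at the start of the episode below 0.015 m); the robot touches nothing.
It fails at once if a plug is lifted: its centre rises more than 14 mm above its height on the board (height (world z) of any of plug_60_mid, plug_54_mid, plug_44_mid above 0.098 m).
It fails at once if a plug is carried out through the air: its centre is more than 40 mm beyond a side edge of the board while still above the board's top ((height (world z) of plug_60_mid above 0.077 m and (y of plug_60_mid in the frame of board above 0.22 m or y of plug_60_mid in the frame of board below -0.22 m)) or (height (world z) of plug_54_mid above 0.077 m and (y of plug_54_mid in the frame of board above 0.22 m or y of plug_54_mid in the frame of board below -0.22 m)) or (height (world z) of plug_44_mid above 0.077 m and (y of plug_44_mid in the frame of board above 0.22 m or y of plug_44_mid in the frame of board below -0.22 m))).
It fails at once if the arm or the gripper's body, not the fingers, pushes a plug (contact force between the arm and plug_60 above 1 N or contact force between the arm and plug_54 above 1 N or contact force between the arm and plug_44 above 1 N).
It fails at once if a corner block, the chisel or the tape measure is moved more than 15 mm (distance of any of block_a_mid, block_b_mid, chisel_mid, tape_mid from where it was at the start of the episode above 0.015 m).
It also fails if it takes over 54 s, if anything falls off the work surface, if the arm or the gripper's body presses on something with over 40 N, if the wrist force passes 120 N, or if a joint passes its speed limit or range.

ROBOT

A 6-joint arm with a two-finger parallel gripper is mounted at the origin on the work surface. World frame = base frame: x ahead of the robot, y to its left, z up, the work surface at z = 0. Lengths are in m, angles in rad, forces in N, time in s.
With the tool pointing down it reaches from about 0.35 to 0.975 m from the base axis. Payload 4.9 kg.
Tool frame: the origin (TCP) lies midway between the tips of the shut fingers; the grasp point (between the pads) lies 19 mm behind it; z points along the fingers, y is the line along which they close (so a half turn about z gives the same grasp; the last joint's range is limited). The gripper opens to 85 mm and grips with 20 to 120 N. Pads are 22 mm wide; open, the fingers measure 114 mm over their backs; the gripper's body (76 mm by 85 mm) begins 54 mm behind the grasp point. The pads swing forward as they close: fully open they stand 13 mm farther back than shut.
Start: joints at [1.164, 0.053, 1.613, -0, 1.476, -0.119], TCP at [0.177, 0.599, 0.231] pointing down, gripper open.
Joint ranges: [-3.01, 3.01], [-1.01, 2.22], [0.06, 2.58], [-1.02, 4.17], [0.09, 2.62], [-3.14, 3.14]. Speed limits (rad/s): [2.57, 2.57, 3.14, 3.14, 3.14, 3.14].

INTERFACE

Orientations are given as a rotation vector (axis times angle).
In Python, from station import ctrl gives the robot as it stands.
- The arm moves only by the shell command python3 -m handwheel 'ROWS' [FORCE]. ROWS is JSON, a list of rows, each an object with "gripper": the gripper command: -1 is fully open, 1 is shut, values between are in proportion; "offset": the shift along the tool's x, y, z in mm, a list of three; "rotation": the turn, a rotation vector about the tool's x, y, z in rad, a list of three. A call has exactly 8 rows; each row is the pose to reach, as a shift and turn from the pose commanded when the call began, along the tool's axes at that moment; what a row does not reach only later rows make up. A row lasts 1/8 s, in which the tool goes at most 62.5 mm and 10.7 degrees, less where a joint would pass 70% of its speed; a pose out of reach is approached as far as the arm can. A call with a gripper value outside its range is refused whole. The fingers move at their own pace and stop on an object; FORCE is the grip in N (left out, the last holds). Time passes only in rows, so rows that repeat a pose let the fingers close, or fill a call up. It gives the time, the measured TCP pose, the force, the opening and the grip force at its end, in the units of the state.
- ctrl.get_obs(): the state, without advancing time (a new reading comes with each control period).
- ctrl.get_image(name): name is "side" or "top" or "wrist"; returns a dict with "image" (400x640x3 uint8, red, green, blue), "fovy" (degrees; the focal length in pixels is half the picture's height over the tangent of half this angle, whatever the lens; pixels are square), "cx", "cy" (the principal point, pixels), "k1" (the pictures are not rectified: a ray, as slopes to the right and down, at radius r is drawn at 1 + k1 r^2 times it, then the intrinsics apply), "xyz" and "attitude" of the camera in the world. Camera axes: x right, y up, looking along -z (the intrinsics and any distortion apply to the point x, -y, -z); pixel columns grow to the right and rows downward; lengths in m; the calibration is good to about 2 mm. A picture is of the moment at which its call begins. There is no depth.
- ctrl.finish_job(): hands the job in; it is judged then, once.
The state is a dict: "t": time; "q": joint angles; "dq": joint speeds; "effort": joint torques, N m; "tool_pos": TCP position; "tool_rot": TCP orientation; "contact_force": force on the tool from outside, world axes, zero at the start; "wrist_torque": the same for the moment, N m; "opening": finger opening in m; "grip_force": force on a finger pad.
Only numpy, scipy, OpenCV 4.12 (cv2) and the standard library are available. Lean on these libraries where they do the work, as an engineer would, in place of code of your own. Each camera call takes 0.05 s, during which the arm holds its last target. There are 200 camera calls.

## Working session

There is one attempt and no reset: what is moved stays moved. The work goes in short steps, Python scripts to look and compute and a shell command to move; the robot and the scene stay as the last step left them, time stands still between calls to the robot, and variables do not carry over. Pictures are saved under pics/ and viewed, at most 10 in all, crops included, and the job is handed in when it is done.

```bash
mkdir -p pics
cat > h.py <<'E'
import numpy as np, cv2
from scipy.spatial.transform import Rotation as R
from station import ctrl
def rot(a):
    a=np.array(a,float)
    if a.shape==(3,3): return a
    return (R.from_rotvec(a) if a.size==3 else R.from_quat(a)).as_matrix()
def cast(c,u,v,z):
    f=200/np.tan(np.radians(c["fovy"])/2)
    d=np.array([(u-c["cx"])/f,(v-c["cy"])/f]); s=d.copy()
    for _ in range(20): s=d/(1+c["k1"]*(s@s))
    w=rot(c["attitude"])@np.array([s[0],-s[1],-1]); p=np.array(c["xyz"])
    return p+w*(z-p[2])/w[2]
def snap(n,fn):
    c=ctrl.get_image(n); cv2.imwrite("pics/"+fn,c["image"][...,::-1]); return c
E
python3 - <<'E'
from h import *
import pickle
for n in ("top","side"):
    c=snap(n,n+"0.png"); pickle.dump(c,open(n+"0.pkl","wb")); print({k:v for k,v in c.items() if k!="image"})
o=ctrl.get_obs(); print(o["t"],o["tool_pos"],o["tool_rot"],o["opening"])
print(rot(o["tool_rot"]).round(3))
E
```

```text
{'fovy': 46.69966994092706, 'cx': 320.80517670570663, 'cy': 206.45026181429756, 'k1': -0.07148577820569332, 'xyz': array([0.46999817, 0.00345451, 1.02311225]), 'attitude': array([ 0.12652644, -0.08839979, -1.57435871])}
{'fovy': 54.296065419418866, 'cx': 320.02904428773604, 'cy': 195.10679405721592, 'k1': -0.08953065747598099, 'xyz': array([ 0.50032105, -0.50478199,  0.58444301]), 'attitude': array([ 0.80087187, -0.09432541, -0.17762114])}
0.1 [0.17718282 0.59875465 0.23017485] [-4.50417666e-01 -3.10864916e+00  2.88498593e-03] 0.08552448718583161
[[-0.959  0.284 -0.001]
 [ 0.284  0.959 -0.002]
 [ 0.    -0.002 -1.   ]]
```

View pics/top0.png

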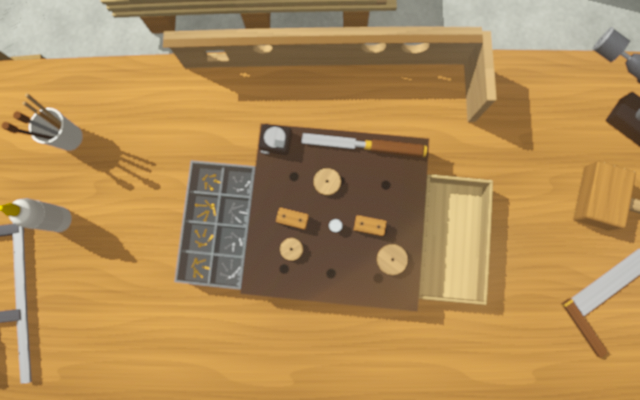

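The top view shows the board centred near (338,218). The tray is on the right (−y) at (458,240) and the organiser is on the left. The plugs are at (327,182), (291,249) and (392,260), the blocks at (292,218) and (370,226), and the dog at (336,226).

Run:
```python
from h import *
import pickle
c=pickle.load(open("top0.pkl","rb")); im=c["image"]
hsv=cv2.cvtColor(im,cv2.COLOR_RGB2HSV)
# board: dark
m=((hsv[...,2]<110)).astype(np.uint8); 
roi=np.zeros_like(m); roi[120:315,238:432]=1
print("hsv plug,block,board,tray,dog",[hsv[v,u].tolist() for u,v in((322,178),(281,216),(310,280),(440,250),(336,226),(362,224))])
brd=np.array([[260,124],[428,138],[417,310],[241,293]])
# subpixel board corners by line fit of edges of dark mask
dark=(m&roi); dark=cv2.morphologyEx(dark,cv2.MORPH_CLOSE,np.ones((3,3)))
cn=max(cv2.findContours(dark,0,1)[0],key=cv2.contourArea); hull=cv2.convexHull(cn)
q=cv2.approxPolyDP(hull,6,True)[:,0]; print("board quad px",q.tolist())
Q=np.array([cast(c,*p,0.075)[:2] for p in q.astype(float)]); print(Q.round(3).tolist())
r=cv2.minAreaRect(np.array([cast(c,*p[0],0.075)[:2]*1000 for p in hull.astype(float)],np.float32)); print("board rect",r)
b=((hsv[...,2]>120)&(hsv[...,1]>60)).astype(np.uint8); poly=np.zeros_like(b); cv2.fillPoly(poly,[brd],1); poly=cv2.erode(poly,np.ones((7,7)))
b&=poly
n,l,s,ce=cv2.connectedComponentsWithStats(b)
for i in range(1,n):
    if s[i,4]>60:
        k=max(cv2.findContours((l==i).astype(np.uint8),0,1)[0],key=cv2.contourArea)
        z=.093 if s[i,2]/s[i,3]<1.25 else .103
        w=np.array([cast(c,*p[0],z)[:2]*1000 for p in k.astype(float)],np.float32)
        print(ce[i].round(1),s[i],"world",cast(c,*ce[i],z)[:2].round(4),"rect",[np.round(x,1) for x in cv2.minAreaRect(w)])
for nm,u,v,z in(("dog",336,226,.099),("tape",275,138,.109),("chis handle end",427,151,.09),("chis tip",302,140,.08),("handle front",365,146,.09),("tray fl",427,300,.062),("tray fr",487,303,.062),("tray br",492,180,.062),("tray bl",432,177,.062)):print(nm,cast(c,u,v,z)[:2].round(3))
```

```text
hsv plug,block,board,tray,dog [[19, 104, 210], [18, 149, 190], [13, 107, 100], [20, 110, 167], [75, 5, 223], [17, 141, 146]]
board quad px [[427, 140], [420, 243], [407, 274], [303, 298], [242, 292], [262, 125]]
[[0.74, -0.198], [0.524, -0.176], [0.461, -0.148], [0.414, 0.063], [0.426, 0.187], [0.777, 0.151]]
board rect ((583.56787109375, -5.2365875244140625), (357.9325256347656, 356.04437255859375), 83.7158203125)
[394.3 146.3] [364 139  61  17 595] world [ 0.7192 -0.125 ] rect [array([ 718.7, -124.4]), array([124.4,  22.4]), np.float64(83.3)]
[326.5 181. ] [313 168  28  27 619] world [0.6505 0.0139] rect [array([650.5,  13.9]), array([55.2, 54.1]), np.float64(89.4)]
[291.4 217.5] [275 207  34  22 516] world [0.5748 0.0844] rect [array([574.9,  84.5]), array([63.4, 32.7]), np.float64(75.6)]
[369.4 224.8] [353 215  34  21 525] world [ 0.5591 -0.0712] rect [array([559.3, -71.1]), array([63.6, 33. ]), np.float64(78.2)]
[290.6 248.6] [279 237  24  24 451] world [0.5132 0.0867] rect [array([513.4,  87. ]), array([46.3, 46.1]), np.float64(89.8)]
[391.7 259.2] [376 244  32  32 833] world [ 0.4907 -0.1151] rect [array([ 490.3, -114.8]), array([61.9, 61.7]), np.float64(88.9)]
[406.6 291.9] [385 263  33  44 552] world [ 0.4261 -0.1431] rect [array([ 428.9, -150.6]), array([ 48.7, 102.1]), np.float64(50.6)]
dog [ 0.558 -0.005]
tape [0.738 0.118]
chis handle end [ 0.712 -0.194]
chis tip [0.741 0.065]
handle front [ 0.724 -0.066]
tray fl [ 0.408 -0.189]
tray fr [ 0.4   -0.312]
tray br [ 0.656 -0.336]
tray bl [ 0.663 -0.208]
```

View pics/side0.png

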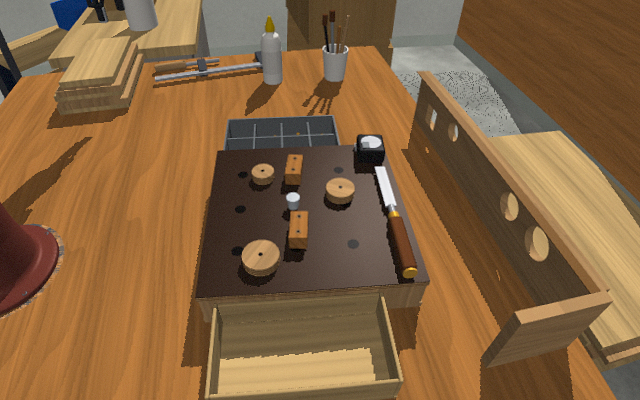

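Both views agree. The row with the 60 and 44 plugs runs clear of the dog and blocks straight to the tray, and the 54 plug has a corridor between block_b and the chisel. I'll push with a narrow two-finger fork along −y of the board.

```bash
cat >> h.py <<'E'
C=np.array([.5835,-.005]); A=np.radians(-6.1)
B=np.array([[np.cos(A),-np.sin(A)],[np.sin(A),np.cos(A)]])
def tob(p): return B.T@(np.array(p)[:2]-C)
def go(*targets):   # board-frame x,y (m), world z -> offsets mm in the present tool frame
    o=ctrl.get_obs(); T=rot(o["tool_rot"]); p=np.array(o["tool_pos"])
    W=np.eye(3); W[:2,1]=B[:,0]; W[:,2]=[0,0,-1]; W[:,0]=np.cross(W[:,1],W[:,2])
    print("t",o["t"],"at board",tob(p).round(4),"z",p[2].round(4),"F",np.round(o["contact_force"],1),"rot",R.from_matrix(T.T@W).as_rotvec().round(3))
    for x,y,z in targets:
        w=np.array([*(C+B@[x,y]),z]); print((x,y,z),(T.T@(w-p)*1000).round(0))
E
python3 -c "
from h import *
go((-.085,-.058,.2))
for p in [(.6505,.0139),(.5748,.0844),(.5592,-.0712),(.513,.0868),(.4905,-.115)]: print(tob(p).round(3))"
```

```text
t 0.1 at board [-0.4682  0.5572] z 0.2302 F [ 0.6 -0.2  0.2] rot [-2.000e-03  1.000e-03  1.389e+00]
(-0.085, -0.058, 0.2) [-488. -536.   31.]
[0.065 0.026]
[-0.018  0.088]
[-0.017 -0.068]
[-0.08   0.084]
[-0.081 -0.119]
```

```bash
python3 -m handwheel '[{"gripper":0.3,"offset":[-61,-67,0],"rotation":[0,0,0.17]},{"gripper":0.3,"offset":[-122,-134,0],"rotation":[0,0,0.35]},{"gripper":0.3,"offset":[-183,-201,0],"rotation":[0,0,0.52]},{"gripper":0.3,"offset":[-244,-268,0],"rotation":[0,0,0.69]},{"gripper":0.3,"offset":[-305,-335,0],"rotation":[0,0,0.87]},{"gripper":0.3,"offset":[-366,-402,0],"rotation":[0,0,1.04]},{"gripper":0.3,"offset":[-427,-469,10],"rotation":[0,0,1.21]},{"gripper":0.3,"offset":[-488,-536,30],"rotation":[0,0,1.389]}]'
python3 -c "
from h import *
go((-.085,-.058,.2))"
```

```text
t: 1.1
tool_pos: [0.3956, 0.1476, 0.223]
tool_rot: [2.342, 2.094, 0.002]
contact_force: [-0.5, 0.2, 0.1]
opening: 0.0298
grip_force: 0.0
t 1.1 at board [-0.2031  0.1318] z 0.223 F [-0.5  0.2  0.1] rot [ 0.001 -0.    -0.005]
(-0.085, -0.058, 0.2) [-189.  119.   23.]
```

```bash
python3 -m handwheel '[{"gripper":0.3,"offset":[-47,30,10],"rotation":[0,0,0]},{"gripper":0.3,"offset":[-94,60,23],"rotation":[0,0,0]},{"gripper":0.3,"offset":[-141,90,23],"rotation":[0,0,0]},{"gripper":0.3,"offset":[-189,119,23],"rotation":[0,0,0]},{"gripper":0.3,"offset":[-189,119,50],"rotation":[0,0,0]},{"gripper":0.3,"offset":[-189,119,70],"rotation":[0,0,0]},{"gripper":0.3,"offset":[-189,119,70],"rotation":[0,0,0]},{"gripper":0.3,"offset":[-189,119,70],"rotation":[0,0,0]}]'
python3 - <<'E'
from h import *
go((-.085,-.058,.081))
snap("side","side1.png"); c=snap("wrist","wrist1.png")
a=cv2.imread("pics/side1.png")[150:400,150:470]; b=cv2.imread("pics/wrist1.png")
cv2.imwrite("pics/m1.png",np.hstack([cv2.resize(a,(400,312)),cv2.resize(b,(400,250)) if 0 else cv2.copyMakeBorder(cv2.resize(b,(400,250)),0,62,0,0,0)]))
E
```

```text
t: 2.1
tool_pos: [0.4935, -0.0504, 0.1534]
tool_rot: [2.334, 2.102, 0.001]
contact_force: [-0.4, 0.2, 1.7]
opening: 0.0301
grip_force: 0.0
t 2.1 at board [-0.0846 -0.0547] z 0.1534 F [-0.4  0.2  1.7] rot [0.001 0.    0.002]
(-0.085, -0.058, 0.081) [-3. -0. 72.]
```

View pics/m1.png

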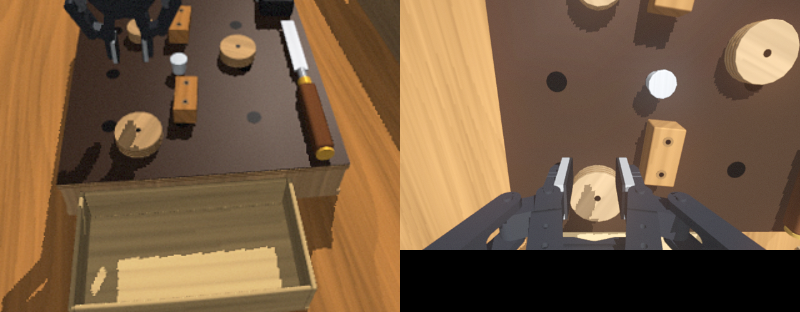

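The side crop shows the fork above the board behind the 60 plug. In the wrist view the plug is at (598,195), centred between the fingers, and the right finger is clear of block_b. I'll lower it now.

```bash
python3 -m handwheel '[{"gripper":0.3,"offset":[0,0,18],"rotation":[0,0,0]},{"gripper":0.3,"offset":[0,0,36],"rotation":[0,0,0]},{"gripper":0.3,"offset":[0,0,52],"rotation":[0,0,0]},{"gripper":0.3,"offset":[0,0,64],"rotation":[0,0,0]},{"gripper":0.3,"offset":[0,0,72],"rotation":[0,0,0]},{"gripper":0.3,"offset":[0,0,72],"rotation":[0,0,0]},{"gripper":0.3,"offset":[0,0,72],"rotation":[0,0,0]},{"gripper":0.3,"offset":[0,0,72],"rotation":[0,0,0]}]'
python3 - <<'E'
from h import *
go((-.085,-.120,.081),(-.085,-.180,.081))
E
```

```text
t: 3.2
tool_pos: [0.494, -0.0512, 0.0817]
tool_rot: [2.335, 2.1, 0.001]
contact_force: [0.1, 0.4, 0.3]
opening: 0.0301
grip_force: 0.0
t 3.2 at board [-0.0841 -0.0554] z 0.0817 F [0.1 0.4 0.3] rot [0.001 0.    0.   ]
(-0.085, -0.12, 0.081) [-65.  -1.   1.]
(-0.085, -0.18, 0.081) [-125.   -1.    1.]
```

```bash
python3 -m handwheel '[{"gripper":0.3,"offset":[-15,0,0],"rotation":[0,0,0]},{"gripper":0.3,"offset":[-30,0,0],"rotation":[0,0,0]},{"gripper":0.3,"offset":[-45,0,0],"rotation":[0,0,0]},{"gripper":0.3,"offset":[-60,0,0],"rotation":[0,0,0]},{"gripper":0.3,"offset":[-75,0,0],"rotation":[0,0,0]},{"gripper":0.3,"offset":[-90,0,0],"rotation":[0,0,0]},{"gripper":0.3,"offset":[-105,0,0],"rotation":[0,0,0]},{"gripper":0.3,"offset":[-118,0,0],"rotation":[0,0,0]}]'
python3 - <<'E'
from h import *
go((-.085,-.120,.081),(-.085,-.180,.15))
snap("side","side2.png"); c=snap("wrist","wrist2.png")
a=cv2.imread("pics/side2.png")[150:400,150:470]; b=cv2.imread("pics/wrist2.png")
cv2.imwrite("pics/m2.png",np.hstack([cv2.resize(a,(400,312)),cv2.copyMakeBorder(cv2.resize(b,(400,250)),0,62,0,0,0)]))
E
```

```text
t: 4.2
tool_pos: [0.4808, -0.1694, 0.0809]
tool_rot: [2.336, 2.1, -0.0]
contact_force: [0.1, -0.0, 0.4]
opening: 0.0298
grip_force: 0.0
t 4.2 at board [-0.0847 -0.1744] z 0.0809 F [ 0.1 -0.   0.4] rot [-0.  0.  0.]
(-0.085, -0.12, 0.081) [54. -0. -0.]
(-0.085, -0.18, 0.15) [ -6.  -0. -69.]
```

View pics/m2.png

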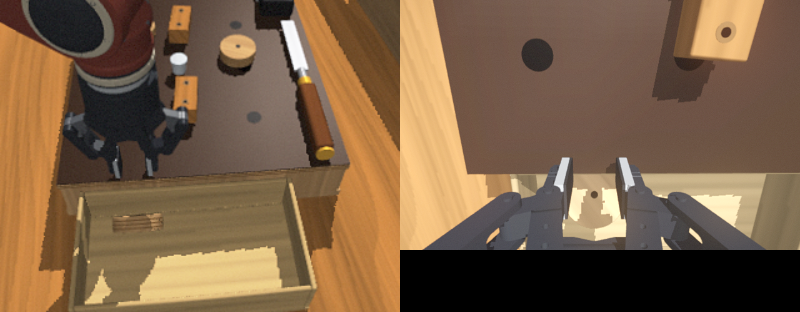

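The 60 plug is in the tray: plywood edge at (137,222) in the side crop, pilot mark at (594,195) in the wrist view. Next is the 44 plug.

```bash
python3 -m handwheel '[{"gripper":0.3,"offset":[10,0,-30],"rotation":[0,0,0]},{"gripper":0.3,"offset":[30,0,-60],"rotation":[0,0,0]},{"gripper":0.3,"offset":[80,0,-69],"rotation":[0,0,0]},{"gripper":0.3,"offset":[135,1,-69],"rotation":[0,0,0]},{"gripper":0.3,"offset":[190,2,-69],"rotation":[0,0,0]},{"gripper":0.3,"offset":[245,3,-69],"rotation":[0,0,0]},{"gripper":0.3,"offset":[290,3,-69],"rotation":[0,0,0]},{"gripper":0.3,"offset":[309,3,-69],"rotation":[0,0,0]}]'
python3 - <<'E'
from h import *
go((-.082,.135,.081))
snap("side","side3.png"); c=snap("wrist","wrist3.png")
a=cv2.imread("pics/side3.png")[120:370,150:470]; b=cv2.imread("pics/wrist3.png")
cv2.imwrite("pics/m3.png",np.hstack([cv2.resize(a,(400,312)),cv2.copyMakeBorder(cv2.resize(b,(400,250)),0,62,0,0,0)]))
E
```

```text
t: 5.3
tool_pos: [0.5163, 0.1408, 0.1498]
tool_rot: [-2.333, -2.104, 0.0]
contact_force: [0.3, -0.1, -0.4]
opening: 0.0299
grip_force: 0.0
t 5.3 at board [-0.0823  0.1379] z 0.1498 F [ 0.3 -0.1 -0.4] rot [-0.    -0.     0.004]
(-0.082, 0.135, 0.081) [-3.  0. 69.]
```

View pics/m3.png

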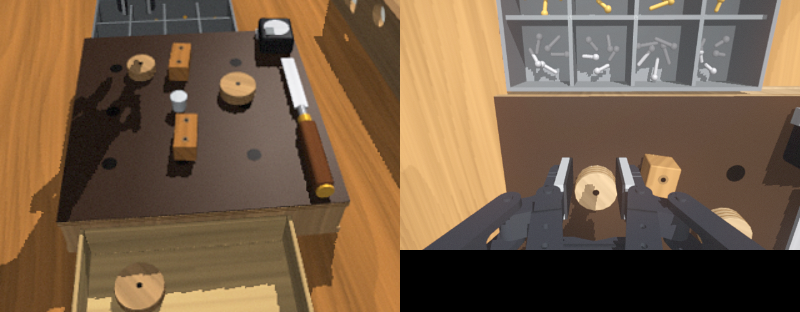

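The 60 plug lies flat in the tray at (139,285) in the side crop. The 44 plug is centred in the fork at (596,190) in the wrist view, and block_a at (660,180) is clear of the right finger.

```bash
python3 -m handwheel '[{"gripper":0.3,"offset":[0,0,25],"rotation":[0,0,0]},{"gripper":0.3,"offset":[0,0,50],"rotation":[0,0,0]},{"gripper":0.3,"offset":[0,0,69],"rotation":[0,0,0]},{"gripper":0.3,"offset":[0,0,69],"rotation":[0,0,0]},{"gripper":0.3,"offset":[-12,0,69],"rotation":[0,0,0]},{"gripper":0.3,"offset":[-26,0,69],"rotation":[0,0,0]},{"gripper":0.3,"offset":[-42,0,69],"rotation":[0,0,0]},{"gripper":0.3,"offset":[-58,0,69],"rotation":[0,0,0]}]'
python3 - <<'E'
from h import *
go((-.082,-.04,.081),(-.082,-.175,.081))
E
```

```text
t: 6.4
tool_pos: [0.5106, 0.0796, 0.0814]
tool_rot: [2.336, 2.1, 0.001]
contact_force: [0.4, -0.8, 0.0]
opening: 0.0303
grip_force: 0.1
t 6.4 at board [-0.0815  0.0764] z 0.0814 F [ 0.4 -0.8  0. ] rot [ 0.001 -0.     0.   ]
(-0.082, -0.04, 0.081) [-116.   -1.    0.]
(-0.082, -0.175, 0.081) [-251.   -1.    0.]
```

```bash
python3 -m handwheel '[{"gripper":0.3,"offset":[-16,-1,0],"rotation":[0,0,0]},{"gripper":0.3,"offset":[-32,-1,0],"rotation":[0,0,0]},{"gripper":0.3,"offset":[-48,-2,0],"rotation":[0,0,0]},{"gripper":0.3,"offset":[-64,-2,0],"rotation":[0,0,0]},{"gripper":0.3,"offset":[-80,-2,0],"rotation":[0,0,0]},{"gripper":0.3,"offset":[-96,-2,0],"rotation":[0,0,0]},{"gripper":0.3,"offset":[-112,-2,0],"rotation":[0,0,0]},{"gripper":0.3,"offset":[-128,-2,0],"rotation":[0,0,0]}]'
python3 -m handwheel '[{"gripper":0.3,"offset":[-16,0,0],"rotation":[0,0,0]},{"gripper":0.3,"offset":[-32,0,0],"rotation":[0,0,0]},{"gripper":0.3,"offset":[-48,0,0],"rotation":[0,0,0]},{"gripper":0.3,"offset":[-64,0,0],"rotation":[0,0,0]},{"gripper":0.3,"offset":[-80,0,0],"rotation":[0,0,0]},{"gripper":0.3,"offset":[-96,0,0],"rotation":[0,0,0]},{"gripper":0.3,"offset":[-112,0,0],"rotation":[0,0,0]},{"gripper":0.3,"offset":[-124,0,0],"rotation":[0,0,0]}]'
python3 - <<'E'
from h import *
go((.065,.085,.15))
snap("side","side4.png"); c=snap("wrist","wrist4.png")
a=cv2.imread("pics/side4.png")[120:400,150:470]; b=cv2.imread("pics/wrist4.png")
cv2.imwrite("pics/m4.png",np.hstack([cv2.resize(a,(400,350)),cv2.copyMakeBorder(cv2.resize(b,(400,250)),0,100,0,0,0)]))
E
```

```text
t: 7.4
tool_pos: [0.4948, -0.0472, 0.0809]
tool_rot: [-2.336, -2.101, 0.0]
contact_force: [0.7, -0.5, 0.3]
opening: 0.0299
grip_force: 0.1
t: 8.4
tool_pos: [0.4817, -0.1705, 0.0809]
tool_rot: [2.336, 2.1, -0.0]
contact_force: [0.1, 0.5, -0.1]
opening: 0.0298
grip_force: 0.0
t 8.4 at board [-0.0836 -0.1754] z 0.0809 F [ 0.1  0.5 -0.1] rot [-0.  0.  0.]
(0.065, 0.085, 0.15) [260. 149. -69.]
```

View pics/m4.png

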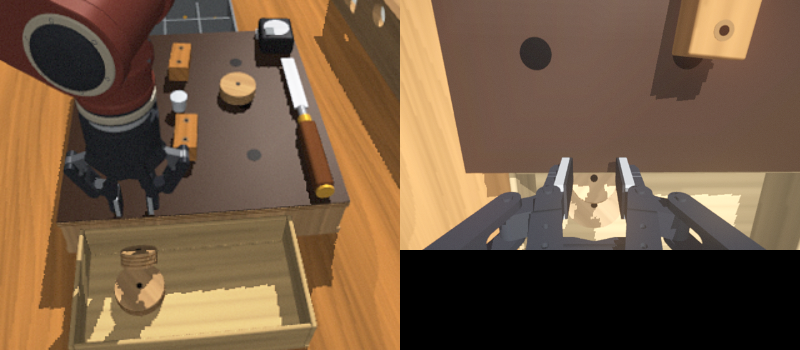

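Both plugs are in the tray, the 44 at (139,256) behind the 60 at (139,290). The 54 plug is next, approached from its +y side.

```bash
python3 -m handwheel '[{"gripper":0.3,"offset":[10,0,-35],"rotation":[0,0,0]},{"gripper":0.3,"offset":[20,10,-69],"rotation":[0,0,0]},{"gripper":0.3,"offset":[64,34,-69],"rotation":[0,0,0]},{"gripper":0.3,"offset":[112,60,-69],"rotation":[0,0,0]},{"gripper":0.3,"offset":[160,88,-69],"rotation":[0,0,0]},{"gripper":0.3,"offset":[206,116,-69],"rotation":[0,0,0]},{"gripper":0.3,"offset":[245,140,-69],"rotation":[0,0,0]},{"gripper":0.3,"offset":[260,149,-69],"rotation":[0,0,0]}]'
python3 - <<'E'
from h import *
go((.065,.083,.081))
snap("side","side5.png"); c=snap("wrist","wrist5.png")
a=cv2.imread("pics/side5.png")[120:400,150:470]; b=cv2.imread("pics/wrist5.png")
cv2.imwrite("pics/m5.png",np.hstack([cv2.resize(a,(400,350)),cv2.copyMakeBorder(cv2.resize(b,(400,250)),0,100,0,0,0)]))
E
```

```text
t: 9.5
tool_pos: [0.6582, 0.0757, 0.1496]
tool_rot: [-2.333, -2.104, 0.0]
contact_force: [-0.3, -0.5, -0.1]
opening: 0.0298
grip_force: 0.0
t 9.5 at board [0.0657 0.0882] z 0.1496 F [-0.3 -0.5 -0.1] rot [-0.    -0.     0.003]
(0.065, 0.083, 0.081) [-5. -1. 69.]
```

View pics/m5.png

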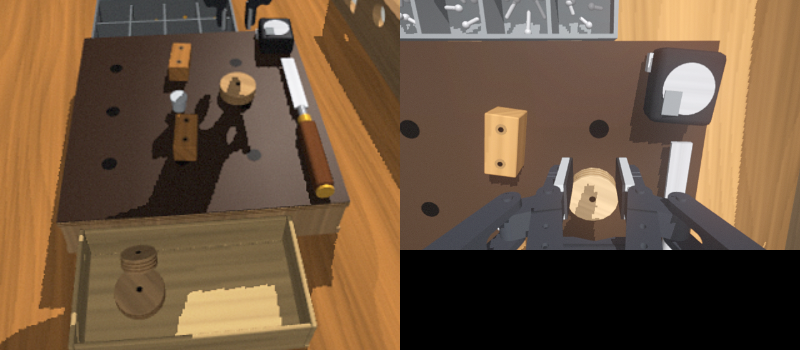

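Both plugs rest in the tray at (139,256) and (139,290). The 54 plug is centred between the fingers at (593,195), with block_a (505,142), the tape and the chisel clear.

```bash
python3 -m handwheel '[{"gripper":0.3,"offset":[0,0,25],"rotation":[0,0,0]},{"gripper":0.3,"offset":[0,0,50],"rotation":[0,0,0]},{"gripper":0.3,"offset":[0,-1,69],"rotation":[0,0,0]},{"gripper":0.3,"offset":[0,-1,69],"rotation":[0,0,0]},{"gripper":0.3,"offset":[-12,-1,69],"rotation":[0,0,0]},{"gripper":0.3,"offset":[-26,-1,69],"rotation":[0,0,0]},{"gripper":0.3,"offset":[-40,-3,69],"rotation":[0,0,0]},{"gripper":0.3,"offset":[-54,-6,69],"rotation":[0,0,0]}]'
python3 - <<'E'
from h import *
go((.048,-.015,.081),(.048,-.175,.081))
E
```

```text
t: 10.6
tool_pos: [0.6458, 0.019, 0.0815]
tool_rot: [2.336, 2.1, 0.001]
contact_force: [0.7, 0.4, 0.1]
opening: 0.03
grip_force: 0.2
t 10.6 at board [0.0594 0.0305] z 0.0815 F [0.7 0.4 0.1] rot [ 0.001  0.    -0.   ]
(0.048, -0.015, 0.081) [-45. -11.   1.]
(0.048, -0.175, 0.081) [-205.  -11.    1.]
```

```bash
python3 -m handwheel '[{"gripper":0.3,"offset":[-13,-3,0],"rotation":[0,0,0]},{"gripper":0.3,"offset":[-26,-6,0],"rotation":[0,0,0]},{"gripper":0.3,"offset":[-39,-9,0],"rotation":[0,0,0]},{"gripper":0.3,"offset":[-52,-11,0],"rotation":[0,0,0]},{"gripper":0.3,"offset":[-65,-11,0],"rotation":[0,0,0]},{"gripper":0.3,"offset":[-78,-11,0],"rotation":[0,0,0]},{"gripper":0.3,"offset":[-91,-11,0],"rotation":[0,0,0]},{"gripper":0.3,"offset":[-104,-11,0],"rotation":[0,0,0]}]'
python3 -m handwheel '[{"gripper":0.3,"offset":[-14,0,0],"rotation":[0,0,0]},{"gripper":0.3,"offset":[-28,0,0],"rotation":[0,0,0]},{"gripper":0.3,"offset":[-42,0,0],"rotation":[0,0,0]},{"gripper":0.3,"offset":[-56,0,0],"rotation":[0,0,0]},{"gripper":0.3,"offset":[-70,0,0],"rotation":[0,0,0]},{"gripper":0.3,"offset":[-84,0,0],"rotation":[0,0,0]},{"gripper":0.3,"offset":[-95,0,0],"rotation":[0,0,0]},{"gripper":0.3,"offset":[-100,0,0],"rotation":[0,0,0]}]'
python3 -m handwheel '[{"gripper":0.3,"offset":[5,0,-30],"rotation":[0,0,0]},{"gripper":0.3,"offset":[10,0,-70],"rotation":[0,0,0]},{"gripper":0.3,"offset":[30,0,-120],"rotation":[0,0,0]},{"gripper":0.3,"offset":[80,0,-140],"rotation":[0,0,0]},{"gripper":0.3,"offset":[130,0,-140],"rotation":[0,0,0]},{"gripper":0.3,"offset":[170,0,-140],"rotation":[0,0,0]},{"gripper":0.3,"offset":[180,0,-140],"rotation":[0,0,0]},{"gripper":0.3,"offset":[180,0,-140],"rotation":[0,0,0]}]'
python3 - <<'E'
from h import *
go()
snap("side","side6.png")
E
```

```text
t: 11.6
tool_pos: [0.6238, -0.0829, 0.0809]
tool_rot: [-2.336, -2.101, 0.0]
contact_force: [0.1, -0.3, -0.7]
opening: 0.0301
grip_force: 0.1
t: 12.6
tool_pos: [0.6132, -0.1822, 0.0809]
tool_rot: [-2.337, -2.1, -0.0]
contact_force: [-0.2, 0.3, 0.5]
opening: 0.0298
grip_force: 0.0
t: 13.6
tool_pos: [0.6323, -0.0023, 0.2208]
tool_rot: [2.335, 2.102, -0.001]
contact_force: [-0.4, -0.4, 0.3]
opening: 0.0299
grip_force: 0.0
t 13.6 at board [0.0482 0.0079] z 0.2208 F [-0.4 -0.4  0.3] rot [-0.     0.001  0.002]
```

View pics/side6.png

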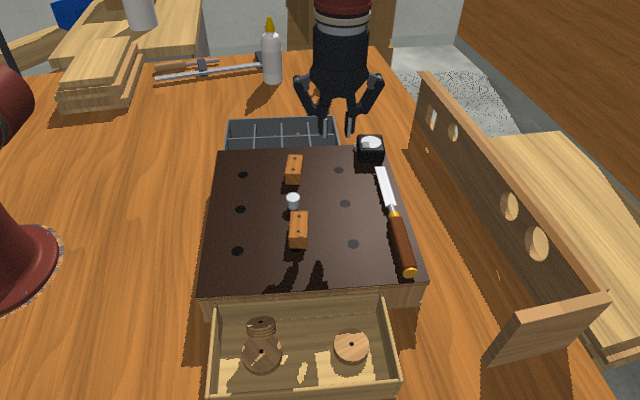

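All three plugs are in the tray: the 60 at (261,355), the 44 at (261,325) and the 54 at (351,346). The blocks, chisel and tape look unmoved. I'll do a quick numeric check that the 44 plug sits well below the rim, then hand in.

Run:
```python
from h import *
c=ctrl.get_image("side"); t=ctrl.get_image("top")
for z in(.024,.042): print(z,"44 side",tob(cast(c,261,325,z)).round(3))
cv2.imwrite("pics/f.png",np.hstack([cv2.resize(c["image"][290:400,200:410,::-1],(420,300)),cv2.resize(t["image"][165:315,415:505,::-1],(250,300))]))
```

```text
0.024 44 side [-0.086 -0.209]
0.042 44 side [-0.084 -0.218]
```

View pics/f.png

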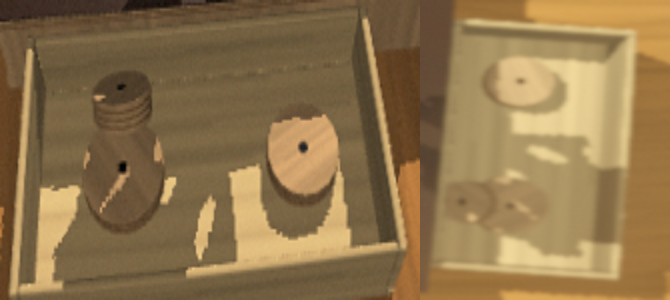

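The close crops show all three plugs well inside the tray walls. The 44 (122,95) rests by the 60 (122,170), and the 54 is at (303,150), so I'm handing in.

```bash
python3 -c "
from station import ctrl
print(ctrl.finish_job())"
```

```text
the job is handed in; nothing more can be done
None
```

All three plugs were slid off the board into the offcut tray, the blocks, chisel and tape look unmoved in the last pictures, and the job was handed in at about 14 s; no verdict was returned.

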